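# Grip a reagent bottle in the hand-cranked bench clamp

## Task

Stand the larger brown bottle with the black cap upright on the bed of the bench clamp, between the jaws, and let go of it. Then take the clamp's crank by its loose sleeve and, keeping hold of the sleeve whenever the crank turns, wind it clockwise until the bottle is held snugly in the V jaw, with the sprung rubber pad pushed about half-way back towards its jaw. Let go of the crank and leave the other things on the desk alone.

Things in the scene. Friction and masses are not known exactly. Their poses are not given: they have to be found in the camera images.
- bottle_mid (a point): middle of the wanted brown bottle with black cap: 50 mm across, 102 mm tall (round straight body up to 84 mm), about 0.13 kg; the point is on its axis, 51 mm above its underside; z points up out of the cap
- brown_bottle: the same bottle as a body; origin under its centre
- clamp: bench clamp fixed to the desk: bed 255x72 mm (x, y), its top 14 mm up. At its -x end a white gear housing, 64 mm high, carries the crank; at +x stands the fixed 120-degree V jaw; between them the moving jaw plate, 72 mm wide, with a 56 mm wide sprung rubber pad on its +x face. Jaw tops are 54 mm above the desk. Origin on the desk half-way between crank axis and bottle seat; x from crank to V jaw, z up
- bottle_seat (a point): point on the bed's top (14 mm up) where the bottle's axis stands when the bottle touches both sides of the V jaw; 150 mm from the crank axis along the clamp's x. The moving jaw pushes a standing bottle along x into the V, which centres it. Same axes as the clamp. Note: the 0.45 m tall analyser stands left of the clamp, in front of the arm's start: draw back towards the base before swinging right
- crank_axis (a point): point on the crank's vertical turning axis, at the height of the sleeve's middle (105 mm above the desk)
- sleeve: black upright sleeve, 22 mm across, 50 mm tall (80 to 130 mm above the desk), spinning freely on the crank's pin, 40 mm from the crank's axis; a 16 mm steel cap ends 5 mm above it, the crank arm lies 1 mm below it. Origin at the sleeve's middle; its yaw means nothing
- crank (a joint): crank angle, rad: 0 = jaws fully open; grows as wound clockwise seen from above, to 22. The jaw advances 16 mm a turn (2.546 mm a rad): the pad touches a bottle in its seat at about 15.7, and is half-way in at about 18. Starts between 3.5 and 8. Stays where it is left; takes 1.5 to 2 N at the sleeve to turn
- pad (a joint): how far the sprung rubber pad is pushed back towards its jaw, m: 0 = standing clear, 0.012 = bottomed; about half-way (0.006) is wanted. Spring 1.2 N a mm
- small_bottle: bystander: small brown bottle with a black cap, 32 mm across and 74 mm tall (smaller than the wanted one); origin under its centre
- stapler: bystander: black desk stapler, 124x87x41 mm; origin under its centre
- vial: bystander: small vial, 26 mm across, 60 mm tall; origin under its centre

How it is judged:
On the way, in this order (a step that is already met when the one before it is completed fails the run):
1. the bottle stands upright on the bed between the jaws, released (angle between bottle_mid's own z axis and vertical below 0.1 rad and height (world z) of bottle_mid between 0.059 and 0.071 m and horizontal distance between bottle_mid and bottle_seat below 0.035 m and contact force between the fingers and brown_bottle below 0.1 N), for 0.2 s.
2. the crank is wound by its held sleeve until the pad presses on the bottle (value of joint pad above 0.002 m and contact force between the fingers and sleeve above 0.3 N and horizontal distance between bottle_mid and bottle_seat below 0.008 m), for 0.1 s.
At the end, for the whole second after the job is handed in: the bottle stands upright (within 0.1 rad) on the bed, its axis within 6 mm of the V seat, the pad pushed back 3 to 9 mm, bottle and crank at rest and both released (angle between bottle_mid's own z axis and vertical below 0.1 rad and height (world z) of bottle_mid between 0.059 and 0.071 m and contact force between the fingers and brown_bottle below 0.1 N and horizontal distance between bottle_mid and bottle_seat below 0.006 m and value of joint pad between 0.003 and 0.009 m and contact force between the fingers and sleeve below 0.1 N and linear speed of brown_bottle below 0.02 m/s and velocity of joint crank between -0.1 and 0.1 rad/s); the robot touches nothing.
It fails at once if the crank turns without the sleeve being held ((velocity of joint crank above 0.8 rad/s or velocity of joint crank below -0.8 rad/s) and contact force between the fingers and sleeve below 0.05 N).
It fails at once if a bystander is moved more than 30 mm (distance of any of small_bottle, stapler, vial from where it was at the start of the episode above 0.03 m).
It also fails if it takes over 72 s, if anything falls off the work surface, if the arm or the gripper's body presses on something with over 40 N, if the wrist force passes 120 N, or if a joint passes its speed limit or range.

## Robot

A 6-joint arm with a two-finger parallel gripper is mounted at the origin on a cart in front of the work surface, level with it; the furniture and walls round the work are solid. World frame = base frame: x ahead of the robot, y to its left, z up, the work surface at z = 0. Lengths are in m, angles in rad, forces in N, time in s.
With the tool pointing down it reaches from about 0.35 to 0.775 m from the base axis. Payload 7.3 kg.
Tool frame: the origin (TCP) lies at the very end of the fingers, on their centre line; the grasp point (between the pads) lies 19 mm behind it; z points along the fingers, y is the line along which they close (so a half turn about z gives the same grasp; the last joint's range is limited). The gripper opens to 92 mm and grips with 3 to 60 N. Pads are 19 mm wide; open, the fingers measure 130 mm over their backs; the gripper's body (75 mm by 190 mm) begins 47 mm behind the grasp point.
Start: joints at [1.172, 0.342, 1.524, -0, 1.275, -0.146], TCP at [0.131, 0.508, 0.227] pointing down, gripper open.
Joint ranges: [-2.53, 2.53], [-0.77, 2.02], [0.04, 2.7], [-1, 4.14], [0.28, 2.66], [-3.11, 3.11]. Speed limits (rad/s): [2.57, 2.57, 3.14, 3.14, 3.14, 3.14].

## Interface

Orientations are given as [roll, pitch, yaw] about the fixed x, y, z axes, in that order (R = Rz(yaw) Ry(pitch) Rx(roll)).
In Python, from cell import robot gives the robot as it stands. The module is installed in compiled form; this text tells all that it offers.
- The arm moves only by the tool arm_command, never from a script. Its argument "moves" is a list of rows, each a list of 3 entries, a list of its own where there are three numbers: the shift along the tool's x, y, z in m, then the turn, a rotation vector about the tool's x, y, z in rad, then the finger opening in m, from 0 to 0.0918. In form: [[[dx, dy, dz], [ax, ay, az], claw], ...]. A call has exactly 5 rows; each row is the pose to reach, as a shift and turn from the pose commanded when the call began, along the tool's axes at that moment; what a row does not reach only later rows make up. A row lasts 1/10 s, in which the tool goes at most 50 mm and 8.59 degrees, less where a joint would pass 70% of its speed; a pose out of reach is approached as far as the arm can. A call with a gripper value outside its range is refused whole. The fingers move at their own pace and stop on an object; "squeeze" is the grip in N (left out, the last holds). Time passes only in rows, so rows that repeat a pose let the fingers close, or fill a call up. It gives the time, the measured TCP pose, the force, the opening and the grip force at its end, in the units of the state.
- robot.observe(): the state, without advancing time (a new reading comes with each control period).
- robot.read_camera(name): name is "scene" or "top" or "wrist"; returns the picture (400x640x3 uint8, red, green, blue); there is no depth.
- robot.camera_model(name): a dict with "fx", "fy", "cx", "cy" (pixels), "R" (3x3) and "t" (3): a world point X has camera coordinates R X + t. Camera axes: x right, y down, z forward; pixel columns grow to the right and rows downward; lengths in m; the calibration is good to about 2 mm. A picture is of the moment at which its call begins: read the wrist's pose just before it. camera_model takes no time and is no camera call; for the wrist camera it gives the pose at the moment of the call.
- robot.hand_in(): hands the job in; it is judged then, once.
The state is a dict: "time": time; "qpos": joint angles; "qvel": joint speeds; "joint_efforts": joint torques, N m; "tool_pos": TCP position; "tool_rot": TCP orientation; "contact_force": force on the tool from outside, world axes, zero at the start; "torque": the same for the moment, N m; "opening": finger opening in m; "grip_force": force on a finger pad.
Only numpy, scipy, OpenCV 4.12 (cv2) and the standard library are available. Lean on these libraries where they do the work, as an engineer would, in place of code of your own. Each camera call takes 0.05 s, during which the arm holds its last target. There are 200 camera calls.

## Working session

There is one attempt and no reset: what is moved stays moved. The work goes in short steps, Python scripts to look and compute and a tool call to move; the robot and the scene stay as the last step left them, time stands still between calls to the robot, and variables do not carry over. Pictures are saved under pics/ and viewed, at most 10 in all, crops included, and the job is handed in when it is done.

Besides the shell and the picture viewer there is one more tool, called after "Emit:" in YAML: its name, and indented under it one key for each argument. arm_command: Moves the arm, as the interface text tells. Its arguments: {"type":"object","properties":{"moves":{"type":"array"},"squeeze":{"type":"number"}},"required":["moves"]}

```bash
mkdir -p pics; python3 - <<'E'
from cell import robot
import cv2,numpy as np
for n in ("scene","top"):
    im=robot.read_camera(n); cv2.imwrite(f"pics/{n}0.png",im[:,:,::-1])
    m=robot.camera_model(n); print(n,m)
s=robot.observe(); print(s)
E
```

```text
scene {'fx': 404.1889140053365, 'fy': 404.1889140053365, 'cx': 322.64459652095445, 'cy': 198.79357173434383, 'R': array([[ 0.80218422, -0.59697052,  0.01125549],
       [-0.37899737, -0.52366639, -0.76297739],
       [ 0.46136913,  0.60778262, -0.64632717]]), 't': array([-0.48375393,  0.20977395,  0.82317772])}
top {'fx': 506.6094971333555, 'fy': 506.6094971333555, 'cx': 323.71003054033616, 'cy': 200.20603685661027, 'R': array([[ 0.02151517, -0.99971168, -0.01066114],
       [-0.99603544, -0.02051296, -0.08655996],
       [ 0.08631631,  0.01248122, -0.9961896 ]]), 't': array([-0.10199247,  0.55487064,  1.58715764])}
{'time': 0.1, 'qpos': array([ 1.17200706e+00,  3.42664718e-01,  1.52488966e+00,  1.89395112e-05,
        1.27539883e+00, -1.46004452e-01]), 'qvel': array([ 0.00084791, -0.00109408, -0.00367671,  0.00132821, -0.00031017,
        0.00167196]), 'joint_efforts': array([ 9.80076184e-04, -4.32005453e+01, -2.44693655e+01,  7.18046352e-02,
        5.26025158e-02, -6.72931355e-05]), 'tool_pos': array([0.13114192, 0.50799829, 0.22611951]), 'tool_rot': array([-3.14024922e+00, -2.15860006e-04,  2.88880217e+00]), 'contact_force': array([ 0.099017  , -0.46562847, -0.09505436]), 'torque': array([-0.01157444, -0.00815983,  0.03669555]), 'grip_force': 0.0, 'opening': 0.0919979569148881}
```

View pics/scene0.png

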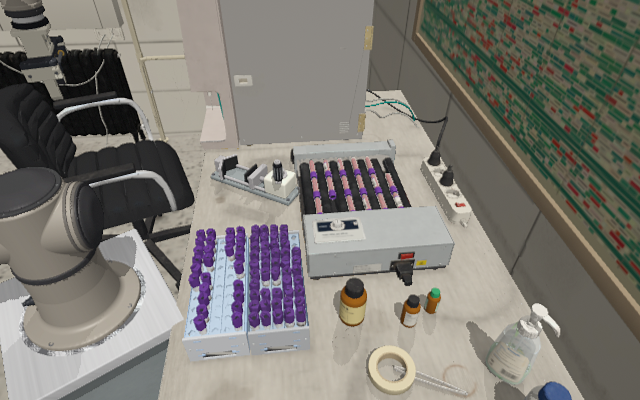

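View pics/top0.png

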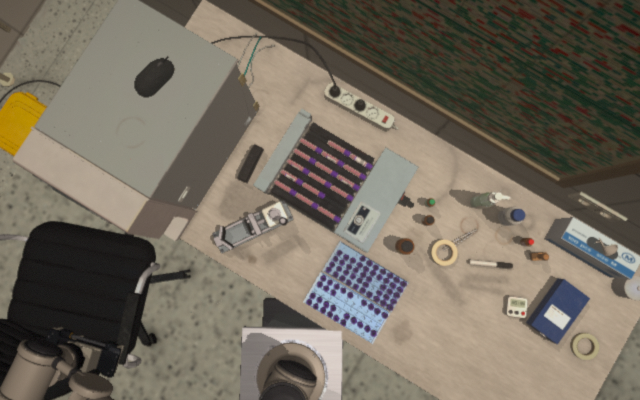

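The scene picture shows the clamp at about (255,178), the wanted bottle at (352,303), the small bottle at (411,312) and the vial at (433,301). In the top picture the clamp is near (250,225), the wanted bottle at (404,245), and the tall analyser is on the left. Next I'll enlarge the clamp.

```bash
python3 - <<'E'
import cv2,numpy as np
a=cv2.imread("pics/top0.png")[190:260,195:305]; b=cv2.imread("pics/scene0.png")[145:210,200:310]
c=cv2.imread("pics/top0.png")[185:265,380:460]; d=cv2.imread("pics/scene0.png")[270:340,330:450]
f=lambda x:cv2.resize(x,(400,300),interpolation=cv2.INTER_CUBIC)
cv2.imwrite("pics/crop0.png",np.vstack([np.hstack([f(a),f(b)]),np.hstack([f(c),f(d)])]))
E
```

```text
(no output)
```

View pics/crop0.png

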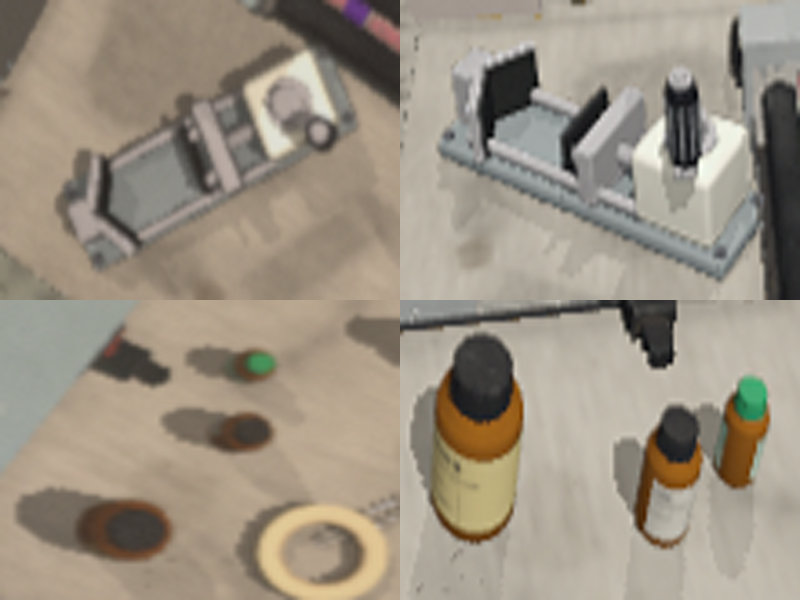

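The crops give these top-image features:
- Bed corners at a-crop (62,195), (97,268), (355,120) and (325,50).
- Crank hub at (290,105), sleeve cap at (320,132).
- Wanted bottle's cap in the c-crop at (137,230).

I'll cast rays onto the known heights.

```bash
cat > h.py <<'E'
import numpy as np,cv2
from cell import robot
def ray(n,uv,m=None):
    m=m or robot.camera_model(n); d=m["R"].T@np.array([(uv[0]-m["cx"])/m["fx"],(uv[1]-m["cy"])/m["fy"],1]); return -m["R"].T@m["t"],d
def onz(n,uv,z,m=None):
    c,d=ray(n,uv,m); return c+d*(z-c[2])/d[2]
def tri(p,q):
    (c1,d1),(c2,d2)=p,q; s=np.linalg.lstsq(np.c_[d1,-d2],c2-c1,rcond=None)[0]
    a,b=c1+s[0]*d1,c2+s[1]*d2; return (a+b)/2,np.linalg.norm(a-b)
E
python3 - <<'E'
from h import *
np.set_printoptions(precision=4,suppress=True)
A=lambda x,y:(195+x/3.636,190+y/4.286); B=lambda x,y:(200+x/3.636,145+y/4.615)
print("cap",onz("top",(407.4,246.3),.102),onz("scene",(354.9,281.7),.102),tri(ray("top",(407.4,246.3)),ray("scene",(354.9,281.7))))
print("sleeve",onz("top",A(320,132),.135),onz("scene",B(281,76),.135))
P=[onz("top",A(*p),.014) for p in [(62,195),(97,268),(355,120),(325,50)]]
for p in P: print("bed",p)
c=sum(P)/4; d=(P[2]+P[3]-P[0]-P[1])/2; print(c,np.linalg.norm(d[:2]),np.arctan2(-d[1],-d[0]))
print("hub",onz("top",A(290,105),.08)); 
for p in [(97,170),(108,165),(135,245)]: print("V",onz("top",A(*p),.054))
print("jaw",onz("top",A(203,103),.054),onz("top",A(232,190),.054))
# scene bed corners: near-left(0.014) , right bottom
for p in [(40,150),(320,275),(360,200)]: print("sbed",onz("scene",B(*p),.01))
E
```

```text
cap [ 0.4167 -0.3449  0.102 ] [ 0.4202 -0.343   0.102 ] (array([ 0.4174, -0.3448,  0.1059]), np.float64(0.001631090439621613))
sleeve [0.4838 0.0271 0.135 ] [0.4838 0.0256 0.135 ]
bed [0.4375 0.2631 0.014 ]
bed [0.3843 0.2303 0.014 ]
bed [0.4987 0.0077 0.014 ]
bed [0.5504 0.0356 0.014 ]
[0.4677 0.1342 0.014 ] 0.2521497992287975 2.0384918345283563
hub [0.505 0.058 0.08 ]
V [0.4558 0.2246 0.054 ]
V [0.4596 0.2153 0.054 ]
V [0.4023 0.19   0.054 ]
jaw [0.5063 0.1355 0.054 ] [0.4438 0.1085 0.054 ]
sbed [0.3809 0.2239 0.01  ]
sbed [0.4922 0.0012 0.01  ]
sbed [0.5528 0.0401 0.01  ]
```

Emit:
arm_command:
  moves:
    - [[-0.035,-0.035,0],[0,0,0.14],0.09]
    - [[-0.07,-0.07,0],[0,0,0.28],0.09]
    - [[-0.105,-0.105,0],[0,0,0.42],0.09]
    - [[-0.14,-0.14,0],[0,0,0.56],0.09]
    - [[-0.174,-0.175,0],[0,0,0.7],0.09]

```text
time: 0.6
tool_pos: [0.2563, 0.2936, 0.2265]
tool_rot: [-3.142, 0.0, 2.184]
contact_force: [0.9, 0.6, -0.9]
opening: 0.0902
grip_force: 0.0
```

```bash
cat >> h.py <<'E'
from scipy.spatial.transform import Rotation as Ro
def go(xyz,yaw=None):
    s=robot.observe(); R=Ro.from_euler("xyz",s["tool_rot"])
    T=R if yaw is None else Ro.from_euler("xyz",[np.pi,0,yaw])
    print("t",s["time"].__round__(2),"at",s["tool_pos"].round(4),s["tool_rot"].round(3),"open",round(s["opening"],4),"grip",round(s["grip_force"],2),"F",s["contact_force"].round(2))
    print("shift",R.inv().apply(np.array(xyz)-s["tool_pos"]).round(4),"turn",(R.inv()*T).as_rotvec().round(3))
E
python3 -c "
from h import *
go([.38,.08,.226],np.pi/2+.47)"
```

```text
t 0.6 at [0.2563 0.2936 0.2265] [-3.142  0.     2.184] open 0.0902 grip 0.0 F [ 0.88  0.55 -0.92]
shift [-0.2458 -0.0217  0.0006] turn [-0.     0.     0.143]
```

Emit:
arm_command:
  moves:
    - [[-0.049,-0.0045,0],[0,0,0.03],0.09]
    - [[-0.098,-0.009,0],[0,0,0.06],0.09]
    - [[-0.147,-0.0135,0],[0,0,0.09],0.09]
    - [[-0.196,-0.018,0],[0,0,0.12],0.09]
    - [[-0.245,-0.022,0],[0,0,0.143],0.09]

```text
time: 1.1
tool_pos: [0.3804, 0.081, 0.2267]
tool_rot: [3.141, -0.0, 2.044]
contact_force: [1.5, 0.6, -0.4]
opening: 0.09
grip_force: 0.0
```

```bash
python3 -c "
from h import *
import json
m=robot.camera_model('wrist'); im=robot.read_camera('wrist'); cv2.imwrite('pics/w1.png',im[:,:,::-1])
json.dump({k:np.asarray(v).tolist() for k,v in m.items()},open('w1.json','w'))
go([.418,-.344,.20],np.pi/2)"
```

```text
t 1.15 at [0.3844 0.0752 0.2268] [3.141 0.005 2.039] open 0.09 grip 0.0 F [ 5.2  -3.63  0.18]
shift [-0.3891 -0.1592  0.0284] turn [0.002 0.004 0.468]
```

View pics/w1.png

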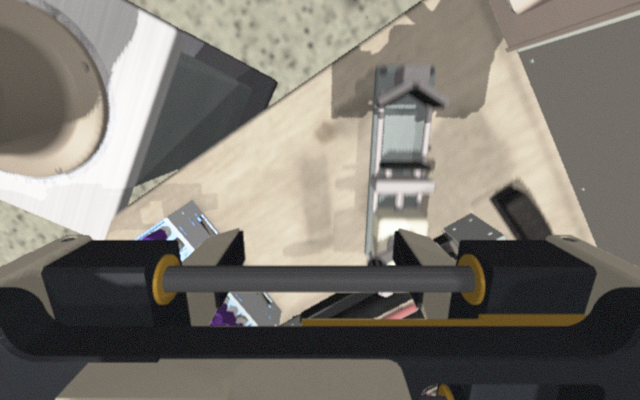

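The wrist picture shows the clamp upright in the image: left bed edge from (374,67) to (366,256), V jaw at about (408,92), moving jaw at (403,185). I'll zoom this crop and cast rays.

```bash
python3 -c "
import cv2
a=cv2.imread('pics/w1.png')[55:265,345:465]
cv2.imwrite('pics/w1c.png',cv2.resize(a,None,fx=2.8,fy=2.8,interpolation=cv2.INTER_CUBIC))"
```

```text
(no output)
```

View pics/w1c.png

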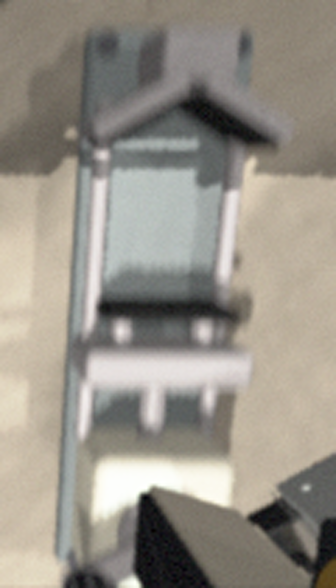

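Emit:
arm_command:
  moves:
    - [[-0.045,-0.018,0],[0,0,0.09],0.09]
    - [[-0.09,-0.036,0],[0,0,0.18],0.09]
    - [[-0.135,-0.054,0],[0,0,0.27],0.09]
    - [[-0.18,-0.072,0],[0,0,0.36],0.09]
    - [[-0.225,-0.09,0],[0,0,0.46],0.09]

```text
time: 1.65
tool_pos: [0.4025, -0.16, 0.2266]
tool_rot: [-3.142, -0.0, 1.582]
contact_force: [0.4, 0.2, -0.0]
opening: 0.0899
grip_force: 0.0
```

```bash
python3 -c "
from h import *
go([.418,-.344,.18],np.pi/2)"
```

```text
t 1.65 at [ 0.4025 -0.16    0.2266] [-3.142 -0.     1.582] open 0.0899 grip 0.0 F [ 0.45  0.2  -0.  ]
shift [-0.1842  0.0134  0.0465] turn [-0.    -0.     0.011]
```

Emit:
arm_command:
  moves:
    - [[-0.046,0.003,0.01],[0,0,0],0.09]
    - [[-0.092,0.006,0.02],[0,0,0.01],0.09]
    - [[-0.138,0.01,0.035],[0,0,0.01],0.09]
    - [[-0.184,0.0135,0.046],[0,0,0.01],0.09]
    - [[-0.184,0.0135,0.046],[0,0,0.01],0.09]

```text
time: 2.15
tool_pos: [0.4184, -0.3461, 0.178]
tool_rot: [-3.139, -0.001, 1.572]
contact_force: [0.3, 0.1, -0.5]
opening: 0.0896
grip_force: 0.0
```

```bash
python3 - <<'E'
from h import *
import json
np.set_printoptions(precision=4,suppress=True)
m=json.load(open('w1.json')); m={k:np.array(v) for k,v in m.items()}
f=lambda x,y,z:onz('wrist',(345+x/2.8,55+y/2.8),z,m)
for n,p in dict(bfl=(88,30,.014),bfr=(250,33,.014),bnl=(62,555,.014),v=(197,92,.054),tl=(97,138,.054),tr=(280,143,.054),jl=(85,352,.054),jr=(250,352,.054)).items(): print(n,f(*p))
m2=robot.camera_model('wrist'); cv2.imwrite('pics/w2.png',robot.read_camera('wrist')[:,:,::-1])
X=m2["R"]@[.418,-.344,.102]+m2["t"]; print("proj cap",X, X[:2]/X[2]*m2["fx"]+[m2["cx"],m2["cy"]])
go([.418,-.344,.048],np.pi/2)
E
```

```text
bfl [0.3824 0.2284 0.014 ]
bfr [0.4441 0.2587 0.014 ]
bnl [0.4952 0.0101 0.014 ]
v [0.4269 0.22   0.054 ]
tl [0.4012 0.1879 0.054 ]
tr [0.466 0.219 0.054]
jl [0.4405 0.1117 0.054 ]
jr [0.5023 0.1434 0.054 ]
proj cap [-0.0003  0.0058  0.2444] [318.1048 204.1505]
t 2.2 at [ 0.4184 -0.3435  0.1787] [-3.139 -0.002  1.573] open 0.0901 grip 0.0 F [-0.09  0.66 -0.34]
shift [-0.0008 -0.0001  0.1307] turn [-0.002 -0.002  0.002]
```

View pics/w2.png

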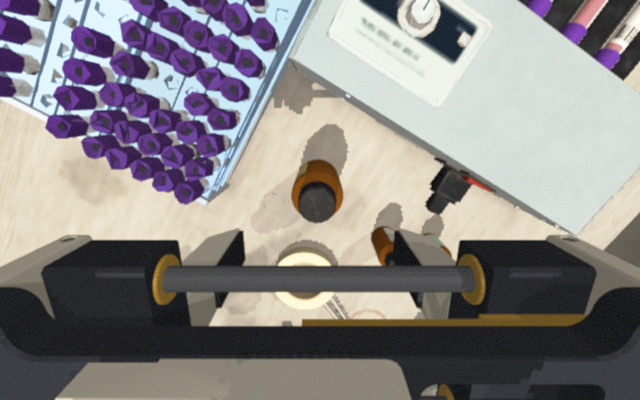

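The cap sits at (318,202), where I projected it. The small bottle at (385,245) is near the right finger, so I'll yaw 0.4 away from it and descend.

Emit:
arm_command:
  moves:
    - [[0,0,0],[0,0,-0.14],0.08]
    - [[0,0,0],[0,0,-0.28],0.08]
    - [[0,0,0.02],[0,0,-0.4],0.08]
    - [[0,0,0.05],[0,0,-0.4],0.08]
    - [[-0.0008,0,0.07],[0,0,-0.4],0.08]

```text
time: 2.7
tool_pos: [0.419, -0.3406, 0.1097]
tool_rot: [-3.141, -0.002, 1.977]
contact_force: [-0.4, 0.3, -0.2]
opening: 0.0799
grip_force: 0.0
```

Emit:
arm_command:
  moves:
    - [[0,0,0.02],[0,0,0],0.08]
    - [[0,0,0.04],[0,0,0],0.08]
    - [[0,0,0.06],[0,0,0],0.08]
    - [[0,0,0.06],[0,0,0],0.08]
    - [[0,0,0.06],[0,0,0],0.04]
  squeeze: 15

```text
time: 3.2
tool_pos: [0.4195, -0.3419, 0.0513]
tool_rot: [3.142, -0.0, 1.977]
contact_force: [0.2, 0.9, 0.7]
opening: 0.0759
grip_force: 0.0
```

Emit:
arm_command:
  moves:
    - [[0,0,0],[0,0,0],0.03]
    - [[0,0,0],[0,0,0],0.03]
    - [[0,0,0],[0,0,0],0.03]
    - [[0,0,0],[0,0,0],0.03]
    - [[0,0,0],[0,0,0],0.03]

```text
time: 3.7
tool_pos: [0.4192, -0.3434, 0.0514]
tool_rot: [3.141, 0.001, 1.976]
contact_force: [-2.7, -1.0, 5.4]
opening: 0.0509
grip_force: 14.9
```

```bash
python3 -c "
from h import *
go([.42,-.1,.2],np.pi/2+.469)"
```

```text
t 3.7 at [ 0.4192 -0.3434  0.0514] [3.141e+00 1.000e-03 1.976e+00] open 0.0509 grip 14.89 F [-2.69 -1.03  5.42]
shift [ 0.2232  0.0966 -0.1489] turn [ 0.     0.001 -0.064]
```

Emit:
arm_command:
  moves:
    - [[0,0,-0.03],[0,0,0],0.03]
    - [[0,0,-0.07],[0,0,0],0.03]
    - [[0,0,-0.11],[0,0,0],0.03]
    - [[0.01,0.005,-0.15],[0,0,0],0.03]
    - [[0.04,0.02,-0.17],[0,0,0],0.03]

```text
time: 4.2
tool_pos: [0.4226, -0.3003, 0.2237]
tool_rot: [3.139, 0.005, 1.973]
contact_force: [1.0, 0.7, -1.5]
opening: 0.0503
grip_force: 14.8
```

Emit:
arm_command:
  moves:
    - [[0.04,0.017,0],[0,0,-0.02],0.03]
    - [[0.08,0.034,0],[0,0,-0.04],0.03]
    - [[0.12,0.05,0],[0,0,-0.06],0.03]
    - [[0.16,0.068,0],[0,0,-0.064],0.03]
    - [[0.19,0.08,0],[0,0,-0.064],0.03]

```text
time: 4.7
tool_pos: [0.4198, -0.0895, 0.2204]
tool_rot: [3.141, -0.001, 2.041]
contact_force: [0.4, -0.6, -1.1]
opening: 0.05
grip_force: 14.8
```

```bash
python3 -c "
from h import *
go([.4417,.1877,.18],np.pi/2+.469)"
```

```text
t 4.7 at [ 0.4198 -0.0895  0.2204] [ 3.141e+00 -1.000e-03  2.041e+00] open 0.05 grip 14.81 F [ 0.39 -0.6  -1.1 ]
shift [0.2372 0.145  0.0408] turn [ 0.    -0.001  0.001]
```

```bash
python3 - <<'E'
from h import *
import json
m=json.load(open('w1.json')); m={k:np.array(v) for k,v in m.items()}
for p in [(508,48),(598,238)]: print(onz('wrist',p,0,m).round(3))
for p in [(180,240),(258,105)]: print(onz('top',p,0).round(3))
E
```

```text
[0.516 0.321 0.   ]
[0.788 0.18  0.   ]
[0.421 0.369 0.   ]
[0.868 0.133 0.   ]
```

Emit:
arm_command:
  moves:
    - [[0.035,0.021,0],[0,0,0],0.03]
    - [[0.07,0.042,0],[0,0,0],0.03]
    - [[0.105,0.063,0],[0,0,0],0.03]
    - [[0.13,0.08,0],[0,0,0],0.03]
    - [[0.15,0.092,0],[0,0,0],0.03]

```text
time: 5.2
tool_pos: [0.4343, 0.0854, 0.2204]
tool_rot: [-3.141, -0.001, 2.041]
contact_force: [-0.3, -0.2, -1.0]
opening: 0.0505
grip_force: 14.8
```

```bash
python3 -c "
from h import *
go([.4417,.1877,.12],np.pi/2+.469)"
```

```text
t 5.2 at [0.4343 0.0854 0.2204] [-3.141e+00 -1.000e-03  2.041e+00] open 0.0505 grip 14.81 F [-0.32 -0.24 -1.01]
shift [0.0877 0.0529 0.1005] turn [-0.    -0.001  0.001]
```

Emit:
arm_command:
  moves:
    - [[0.03,0.018,0.01],[0,0,0],0.03]
    - [[0.06,0.036,0.02],[0,0,0],0.03]
    - [[0.0877,0.0529,0.035],[0,0,0],0.03]
    - [[0.0877,0.0529,0.07],[0,0,0],0.03]
    - [[0.0877,0.0529,0.1],[0,0,0],0.03]

```text
time: 5.7
tool_pos: [0.4416, 0.1866, 0.1192]
tool_rot: [-3.141, -0.001, 2.042]
contact_force: [0.0, -0.1, -2.6]
opening: 0.0502
grip_force: 14.9
```

```bash
python3 -c "
from h import *
im=robot.read_camera('scene'); w=robot.read_camera('wrist')
cv2.imwrite('pics/s3.png',np.hstack([cv2.resize(im[120:230,180:320],(400,314)),cv2.resize(w[0:314,220:620],(400,314))])[:,:,::-1])
go([.4417,.1877,.067],np.pi/2+.469)"
```

```text
t 5.8 at [0.4391 0.1851 0.1171] [-3.133e+00 -2.000e-03  2.040e+00] open 0.0504 grip 14.87 F [-0.61 -0.75 -1.81]
shift [0.001  0.0039 0.0501] turn [-0.009 -0.002  0.   ]
```

View pics/s3.png

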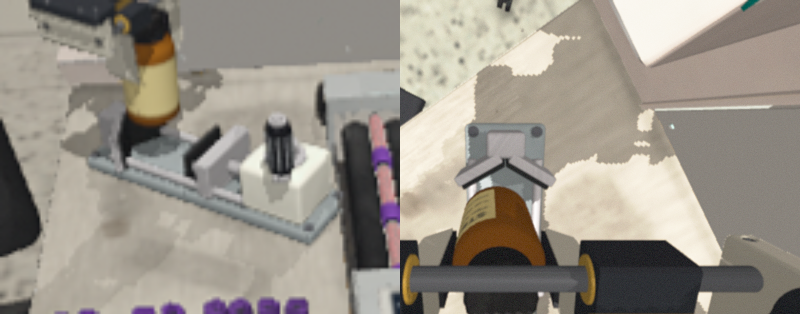

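Left: the bottle hangs over the bed between the jaws. Right: it lines up with the V, vertex at (506,158). Lowering it.

Emit:
arm_command:
  moves:
    - [[0,0,0.01],[0,0,0],0.03]
    - [[0,0,0.02],[0,0,0],0.03]
    - [[0,0,0.03],[0,0,0],0.03]
    - [[0,0,0.04],[0,0,0],0.03]
    - [[0,0,0.046],[0,0,0],0.03]

```text
time: 6.3
tool_pos: [0.4421, 0.1853, 0.074]
tool_rot: [-3.141, -0.0, 2.04]
contact_force: [-0.5, 0.2, -2.2]
opening: 0.0498
grip_force: 14.9
```

```bash
python3 -c "
from h import *
go([.4417,.1877,.067],np.pi/2+.469)"
```

```text
t 6.3 at [0.4421 0.1853 0.074 ] [-3.141 -0.     2.04 ] open 0.0498 grip 14.87 F [-0.45  0.19 -2.21]
shift [0.0023 0.0008 0.007 ] turn [-0. -0. -0.]
```

Emit:
arm_command:
  moves:
    - [[0.001,0,0.003],[0,0,0],0.03]
    - [[0.001,0,0.006],[0,0,0],0.03]
    - [[0.001,0,0.008],[0,0,0],0.03]
    - [[0.001,0,0.008],[0,0,0],0.03]
    - [[0.001,0,0.008],[0,0,0],0.03]

```text
time: 6.8
tool_pos: [0.4419, 0.1864, 0.0669]
tool_rot: [3.141, 0.0, 2.04]
contact_force: [1.1, 0.7, -2.1]
opening: 0.0502
grip_force: 14.9
```

Emit:
arm_command:
  moves:
    - [[0,0,0.001],[0,0,0],0.03]
    - [[0,0,0.002],[0,0,0],0.03]
    - [[0,0,0.002],[0,0,0],0.03]
    - [[0,0,0.002],[0,0,0],0.03]
    - [[0,0,0.002],[0,0,0],0.03]

```text
time: 7.3
tool_pos: [0.4418, 0.1865, 0.0652]
tool_rot: [3.141, -0.0, 2.04]
contact_force: [-2.6, -0.4, 6.0]
opening: 0.0504
grip_force: 14.9
```

Contact with the bed (the vertical force rose by about 8 N). Releasing.

Emit:
arm_command:
  moves:
    - [[0,0,-0.0005],[0,0,0],0.055]
    - [[0,0,-0.0005],[0,0,0],0.065]
    - [[0,0,-0.0005],[0,0,0],0.075]
    - [[0,0,-0.0005],[0,0,0],0.08]
    - [[0,0,-0.0005],[0,0,0],0.08]

```text
time: 7.8
tool_pos: [0.4418, 0.1863, 0.0652]
tool_rot: [3.142, -0.0, 2.04]
contact_force: [-0.2, 0.4, -0.3]
opening: 0.0791
grip_force: 0.0
```

Emit:
arm_command:
  moves:
    - [[0,0,-0.02],[0,0,0],0.08]
    - [[0,0,-0.05],[0,0,0],0.08]
    - [[0,0,-0.09],[0,0,0],0.08]
    - [[0,0,-0.13],[0,0,0],0.08]
    - [[0,0,-0.14],[0,0,0],0.08]

```text
time: 8.3
tool_pos: [0.4437, 0.1869, 0.2094]
tool_rot: [3.134, 0.002, 2.04]
contact_force: [-0.2, -1.4, -1.1]
opening: 0.0799
grip_force: 0.0
```

```bash
python3 - <<'E'
from h import *
im=robot.read_camera('scene')
cv2.imwrite('pics/s4.png',cv2.resize(im[120:230,180:320],(700,550),interpolation=cv2.INTER_CUBIC)[:,:,::-1])
go([.4838,.0263,.20],np.pi/2+.469)
E
```

```text
t 8.35 at [0.4435 0.1868 0.209 ] [3.135e+00 2.000e-03 2.040e+00] open 0.0802 grip 0.0 F [0.01 0.62 1.43]
shift [-0.1614 -0.0367  0.009 ] turn [0.007 0.002 0.   ]
```

View pics/s4.png

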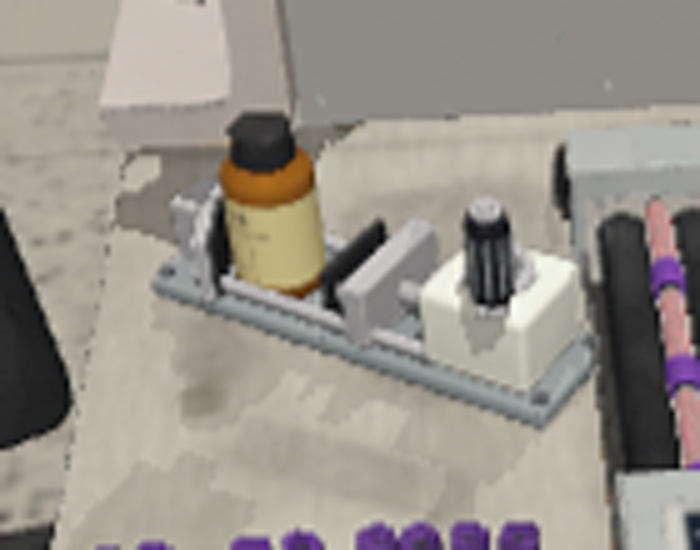

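Bottle stands upright at the V, and the sleeve is unchanged at crop (487,208). Before gripping I'll check the height of the nearby mixer.

```bash
python3 - <<'E'
from h import *
np.set_printoptions(precision=3,suppress=True)
for t,s in [((292.6,192.3),(312.4,174)),((292.6,192.3),(316.6,194.4)),((258,187),(294,151)),((257,184),(294,150))]: print(tri(ray("top",t),ray("scene",s)))
m=robot.camera_model("top")
for p in [(270,190),(335,230),(258,188)]: print(onz("top",p,.07))
E
```

```text
(array([0.575, 0.006, 0.069]), np.float64(0.0016919487054439918))
(array([ 0.586,  0.01 , -0.007]), np.float64(0.006409008625367166))
(array([0.588, 0.113, 0.078]), np.float64(0.0012442094118466922))
(array([0.595, 0.118, 0.076]), np.float64(0.00717705580613457))
[0.581 0.076 0.07 ]
[ 0.462 -0.128  0.07 ]
[0.587 0.113 0.07 ]
```

Emit:
arm_command:
  moves:
    - [[-0.035,-0.009,0],[0,0,0],0.07]
    - [[-0.07,-0.018,0],[0,0,0],0.06]
    - [[-0.105,-0.027,0],[0,0,0],0.06]
    - [[-0.14,-0.033,0],[0,0,0],0.06]
    - [[-0.162,-0.036,0.009],[0.007,0,0],0.06]

```text
time: 8.85
tool_pos: [0.4832, 0.0233, 0.1955]
tool_rot: [-3.134, 0.0, 2.038]
contact_force: [0.1, 0.2, -0.4]
opening: 0.0602
grip_force: 0.0
```

```bash
python3 - <<'E'
from h import *
m=robot.camera_model('wrist'); X=m["R"]@[.4838,.0263,.135]+m["t"]; p=X[:2]/X[2]*m["fx"]+[m["cx"],m["cy"]]; print(p)
im=robot.read_camera('wrist')
cv2.imwrite('pics/w5.png',im[:,:,::-1])
go([.4838,.0263,.09],np.pi/2+.469)
E
```

```text
[321.0767946  209.56699419]
t 8.9 at [0.4834 0.0213 0.1935] [-3.131  0.     2.037] open 0.0601 grip 0.0 F [ 0.46 -2.06 -1.22]
shift [0.0043 0.0037 0.1035] turn [-0.01   0.    -0.003]
```

View pics/w5.png

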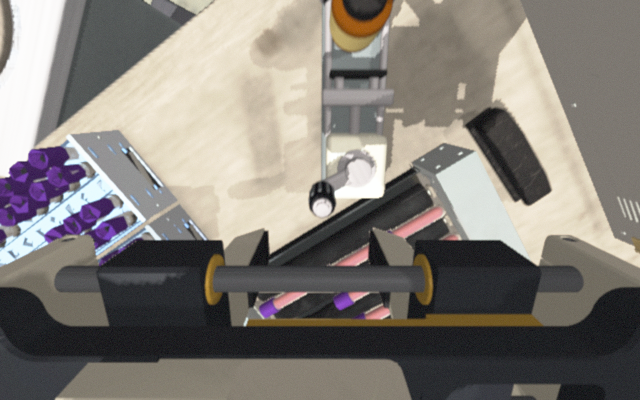

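The cap is at (321,207), matching the projection; hub at about (352,172). Descending on the sleeve and gripping.

```bash
python3 - <<'E'
from h import *
for z in (.075,.085): print(onz('wrist',(353,172),z).round(4),onz('wrist',(321,207),.135).round(4))
go([.4838,.0263,.09],np.pi/2+.469)
E
```

```text
[0.503  0.0551 0.075 ] [0.4825 0.0267 0.135 ]
[0.5011 0.0564 0.085 ] [0.4825 0.0267 0.135 ]
t 8.9 at [0.4834 0.0213 0.1935] [-3.131  0.     2.037] open 0.0601 grip 0.0 F [ 0.46 -2.06 -1.22]
shift [0.0043 0.0037 0.1035] turn [-0.01   0.    -0.003]
```

Emit:
arm_command:
  moves:
    - [[0.003,0.002,0.02],[-0.007,0,0],0.06]
    - [[0.003,0.002,0.04],[-0.007,0,0],0.06]
    - [[0.003,0.002,0.06],[-0.007,0,0],0.06]
    - [[0.003,0.002,0.08],[-0.007,0,0],0.06]
    - [[0.003,0.002,0.09],[-0.007,0,0],0.06]

```text
time: 9.4
tool_pos: [0.4809, 0.0293, 0.1035]
tool_rot: [-3.138, -0.003, 2.04]
contact_force: [-0.6, -0.9, -0.6]
opening: 0.0599
grip_force: 0.0
```

```bash
python3 - <<'E'
from h import *
go([.4838,.0263,.091],np.pi/2+.469)
E
```

```text
t 9.4 at [0.4809 0.0293 0.1035] [-3.138e+00 -3.000e-03  2.040e+00] open 0.0599 grip 0.0 F [-0.62 -0.88 -0.62]
shift [-0.004   0.0013  0.0125] turn [-0.004 -0.003  0.   ]
```

Emit:
arm_command:
  moves:
    - [[-0.002,0.001,0.006],[0,0,0],0.06]
    - [[-0.002,0.001,0.012],[0,0,0],0.06]
    - [[-0.002,0.001,0.012],[0,0,0],0.05]
    - [[-0.002,0.001,0.012],[0,0,0],0.04]
    - [[-0.002,0.001,0.012],[0,0,0],0.03]
  squeeze: 20

```text
time: 9.9
tool_pos: [0.485, 0.0275, 0.0948]
tool_rot: [3.14, 0.001, 2.04]
contact_force: [0.1, -0.5, 0.4]
opening: 0.0404
grip_force: 0.0
```

Emit:
arm_command:
  moves:
    - [[0,0,0],[0,0,0],0.02]
    - [[0,0,0],[0,0,0],0.01]
    - [[0,0,0],[0,0,0],0.01]
    - [[0,0,0],[0,0,0],0.01]
    - [[0,0,0],[0,0,0],0.01]

```text
time: 10.4
tool_pos: [0.4845, 0.0274, 0.0944]
tool_rot: [3.142, 0.0, 2.04]
contact_force: [-1.9, -0.6, 4.7]
opening: 0.0215
grip_force: 20.0
```

```bash
cat >> h.py <<'E'
def crank(ax,step,n=5):
    """rows along the circle about ax, clockwise by step per row, in tool axes"""
    s=robot.observe(); R=Ro.from_euler("xyz",s["tool_rot"]); p=s["tool_pos"]; d=p[:2]-ax
    a=np.arctan2(d[1],d[0]); print("radius",np.hypot(*d).round(4),"ang",a.round(3),"F",s["contact_force"].round(1),"z",p[2].round(4),"grip",round(s["grip_force"],1))
    rows=[]
    for k in range(1,n+1):
        b=a-step*k; q=np.r_[ax+.04*np.array([np.cos(b),np.sin(b)]),p[2]]
        rows.append(R.inv().apply(q-p).round(4)[:2].tolist())
    print(rows)
E
python3 - <<'E'
from h import *
print(robot.observe()["tool_pos"],robot.observe()["opening"])
crank(np.array([.505,.058]),.2)
E
```

```text
[0.48451902 0.02744132 0.09444096] 0.021532987591716853
radius 0.0368 ang -2.161 F [-1.9 -0.6  4.7] z 0.0944 grip 20.0
[[0.0057, -0.006], [0.0136, -0.0077], [0.0215, -0.0078], [0.0294, -0.0063], [0.0368, -0.0032]]
```

```bash
python3 - <<'E'
from h import *
crank(np.array([.5065,.0603]),.15)
E
```

```text
radius 0.0395 ang -2.16 F [-1.9 -0.6  4.7] z 0.0944 grip 20.0
[[0.0052, -0.0029], [0.011, -0.0046], [0.0169, -0.0055], [0.0229, -0.0054], [0.0288, -0.0044]]
```

Emit:
arm_command:
  moves:
    - [[0.005,-0.003,0],[0,0,0],0.01]
    - [[0.011,-0.0046,0],[0,0,0],0.01]
    - [[0.017,-0.0055,0],[0,0,0],0.01]
    - [[0.023,-0.0054,0],[0,0,0],0.01]
    - [[0.0288,-0.0044,0],[0,0,0],0.01]

```text
time: 10.9
tool_pos: [0.4677, 0.0518, 0.0944]
tool_rot: [3.141, 0.0, 2.04]
contact_force: [2.2, -1.6, 4.1]
opening: 0.0216
grip_force: 20.0
```

```bash
python3 - <<'E'
from h import *
crank(np.array([.5065,.0603]),.2)
E
```

```text
radius 0.0397 ang -2.925 F [ 2.2 -1.6  4.1] z 0.0944 grip 20.0
[[0.0076, 0.0025], [0.0144, 0.0067], [0.0202, 0.0121], [0.0248, 0.0186], [0.0281, 0.0259]]
```

Emit:
arm_command:
  moves:
    - [[0.0076,0.0025,0],[0,0,0],0.01]
    - [[0.0144,0.0067,0],[0,0,0],0.01]
    - [[0.0202,0.0121,0],[0,0,0],0.01]
    - [[0.0248,0.0186,0],[0,0,0],0.01]
    - [[0.0281,0.0259,0],[0,0,0],0.01]

```text
time: 11.4
tool_pos: [0.478, 0.0886, 0.0944]
tool_rot: [-3.141, 0.0, 2.04]
contact_force: [1.1, -3.8, 7.5]
opening: 0.0211
grip_force: 20.0
```

```bash
python3 - <<'E'
from h import *
print(robot.observe()["tool_pos"])
crank(np.array([.5065,.0603]),.3)
E
```

```text
[0.47804351 0.0886219  0.09440995]
radius 0.0401 ang 2.359 F [ 1.1 -3.8  7.5] z 0.0944 grip 20.0
[[0.0019, 0.0118], [0.0003, 0.0237], [-0.0047, 0.0345], [-0.0127, 0.0434], [-0.023, 0.0496]]
```

Emit:
arm_command:
  moves:
    - [[0.002,0.0118,0],[0,0,0],0.01]
    - [[0.0003,0.0237,0],[0,0,0],0.01]
    - [[-0.0047,0.0345,0],[0,0,0],0.01]
    - [[-0.0127,0.0434,0],[0,0,0],0.01]
    - [[-0.023,0.0496,0],[0,0,0],0.01]

```text
time: 11.9
tool_pos: [0.5324, 0.0914, 0.0944]
tool_rot: [-3.141, -0.002, 2.041]
contact_force: [-2.4, -1.9, 9.3]
opening: 0.0218
grip_force: 20.0
```

```bash
python3 - <<'E'
from h import *
print(robot.observe()["tool_pos"])
crank(np.array([.5065,.0603]),.3)
E
```

```text
[0.53243265 0.09139737 0.09436191]
radius 0.0405 ang 0.876 F [-2.4 -1.9  9.3] z 0.0944 grip 20.0
[[-0.0118, 0.0026], [-0.0237, 0.002], [-0.035, -0.002], [-0.0445, -0.0092], [-0.0515, -0.0189]]
```

Emit:
arm_command:
  moves:
    - [[-0.0118,0.0026,0],[0,0,0],0.01]
    - [[-0.0237,0.002,0],[0,0,0],0.01]
    - [[-0.035,-0.002,0],[0,0,0],0.01]
    - [[-0.0445,-0.0092,0],[0,0,0],0.01]
    - [[-0.0515,-0.0189,0],[0,0,0],0.01]

```text
time: 12.4
tool_pos: [0.5388, 0.0365, 0.0944]
tool_rot: [-3.141, -0.002, 2.04]
contact_force: [-4.7, 5.8, 10.7]
opening: 0.0214
grip_force: 20.0
```

```bash
python3 - <<'E'
from h import *
print(robot.observe()["tool_pos"])
crank(np.array([.5065,.0603]),.3)
E
```

```text
[0.53875342 0.03652488 0.09435414]
radius 0.0401 ang -0.635 F [-4.7  5.8 10.7] z 0.0944 grip 20.0
[[-0.0037, -0.0114], [-0.0039, -0.0233], [-0.0005, -0.0348], [0.0061, -0.0448], [0.0153, -0.0524]]
```

Emit:
arm_command:
  moves:
    - [[-0.0037,-0.0114,0],[0,0,0],0.01]
    - [[-0.0039,-0.0233,0],[0,0,0],0.01]
    - [[-0.0005,-0.0345,0],[0,0,0],0.01]
    - [[0.006,-0.0445,0],[0,0,0],0.01]
    - [[0.0153,-0.052,0],[0,0,0],0.01]

```text
time: 12.9
tool_pos: [0.486, 0.0264, 0.0944]
tool_rot: [3.14, -0.0, 2.039]
contact_force: [3.9, 5.3, 3.4]
opening: 0.0216
grip_force: 20.0
```

```bash
python3 - <<'E'
from h import *
print(robot.observe()["tool_pos"])
crank(np.array([.506,.0605]),.3)
E
```

```text
[0.48597628 0.02638449 0.09440666]
radius 0.0396 ang -2.102 F [3.9 5.3 3.4] z 0.0944 grip 20.0
[[0.0107, -0.0053], [0.0225, -0.0067], [0.0343, -0.0046], [0.0449, 0.0009], [0.0534, 0.0093]]
```

Emit:
arm_command:
  moves:
    - [[0.0107,-0.0053,0],[0,0,0],0.01]
    - [[0.0225,-0.0067,0],[0,0,0],0.01]
    - [[0.0343,-0.0046,0],[0,0,0],0.01]
    - [[0.0449,0.0009,0],[0,0,0],0.01]
    - [[0.0534,0.0093,0],[0,0,0],0.01]

```text
time: 13.4
tool_pos: [0.4705, 0.0779, 0.0944]
tool_rot: [3.141, 0.002, 2.04]
contact_force: [7.2, -5.3, 2.5]
opening: 0.0214
grip_force: 20.0
```

```bash
python3 - <<'E'
from h import *
crank(np.array([.506,.0605]),.3)
im=robot.read_camera('scene');w=robot.read_camera('wrist'); cv2.imwrite('pics/w6full.png',w[:,:,::-1]);cv2.imwrite('pics/s6full.png',im[:,:,::-1])
cv2.imwrite('pics/s6.png',np.hstack([cv2.resize(im[120:230,180:320],(420,330),interpolation=cv2.INTER_CUBIC),cv2.resize(w[0:250,230:480],(330,330))])[:,:,::-1])
E
```

```text
radius 0.0395 ang 2.685 F [ 7.2 -5.3  2.5] z 0.0944 grip 20.0
[[0.0061, 0.0102], [0.0084, 0.022], [0.0071, 0.0338], [0.0024, 0.0448], [-0.0053, 0.0539]]
```

View pics/s6.png

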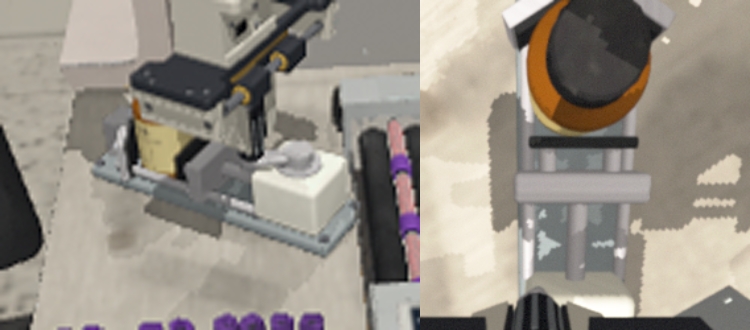

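The left view shows the crank held and the jaw advanced. The right view (crop) shows the pad bar at y≈142, still clear of the bottle, and the jaw plate at y≈172–203. From here I'll measure the pad and jaw by code in the wrist view.

```bash
cat >> h.py <<'E'
SEAT=np.array([.439,.193]); D=np.array([np.cos(2.04),np.sin(2.04)]); N=np.array([-D[1],D[0]])
def jaw(w,m,offs=(-.018,.012),show=False):
    """sample the wrist view along clamp-x lines in plane z=.054; grey value by distance before the seat"""
    s=np.arange(.015,.085,.001)
    out=[]
    for z in (.054,):
        v=[]
        for o in np.linspace(*offs,9):
            P=np.array([np.r_[SEAT-a*D+o*N,z] for a in s])@m["R"].T+m["t"]
            uv=(P[:,:2]/P[:,2:]*m["fx"]+[m["cx"],m["cy"]]).astype(np.float32)
            v.append(cv2.remap(cv2.cvtColor(w,cv2.COLOR_RGB2GRAY).astype(np.float32),uv[:,:1],uv[:,1:],cv2.INTER_LINEAR).ravel())
        out=np.median(v,0)
    return s,out
E
python3 - <<'E'
from h import *
m=robot.camera_model('wrist'); w=robot.read_camera('wrist')
s,g=jaw(w,m)
print(" ".join(f"{a*1000:.0f}:{b:.0f}" for a,b in zip(s,g)))
print(m["R"].round(2).tolist(),(-m["R"].T@m["t"]).round(3))
E
```

```text
15:51 16:47 17:38 18:32 19:49 20:64 21:64 22:64 23:68 24:69 25:70 26:67 27:67 28:65 29:63 30:105 31:118 32:117 33:95 34:44 35:40 36:38 37:38 38:40 39:80 40:115 41:120 42:120 43:122 44:127 45:136 46:137 47:140 48:137 49:127 50:116 51:133 52:161 53:169 54:175 55:174 56:174 57:173 58:175 59:176 60:175 61:168 62:165 63:163 64:162 65:147 66:126 67:126 68:130 69:133 70:134 71:133 72:132 73:133 74:135 75:134 76:129 77:121 78:115 79:115 80:115 81:116 82:115 83:114 84:115
[[0.89, 0.45, 0.0], [0.43, -0.86, 0.28], [0.13, -0.25, -0.96]] [0.436 0.147 0.251]
```

Emit:
arm_command:
  moves:
    - [[0.006,0.0102,0],[0,0,0],0.01]
    - [[0.0084,0.022,0],[0,0,0],0.01]
    - [[0.0071,0.0338,0],[0,0,0],0.01]
    - [[0.0024,0.0448,0],[0,0,0],0.01]
    - [[-0.0053,0.0539,0],[0,0,0],0.01]

```text
time: 14.05
tool_pos: [0.5197, 0.0985, 0.0944]
tool_rot: [-3.14, -0.003, 2.04]
contact_force: [-2.1, 0.8, 9.9]
opening: 0.0217
grip_force: 20.0
```

```bash
python3 - <<'E'
from h import *
crank(np.array([.506,.0605]),.3)
E
```

```text
radius 0.0404 ang 1.226 F [-2.1  0.8  9.9] z 0.0944 grip 20.0
[[-0.0101, 0.0065], [-0.0215, 0.0101], [-0.0335, 0.0102], [-0.0449, 0.0067], [-0.0548, 0.0]]
```

Emit:
arm_command:
  moves:
    - [[-0.0101,0.0065,0],[0,0,0],0.01]
    - [[-0.0215,0.0101,0],[0,0,0],0.01]
    - [[-0.0335,0.0102,0],[0,0,0],0.01]
    - [[-0.0449,0.0067,0],[0,0,0],0.01]
    - [[-0.0548,0,0],[0,0,0],0.01]

```text
time: 14.55
tool_pos: [0.545, 0.0487, 0.0943]
tool_rot: [-3.141, -0.002, 2.04]
contact_force: [-2.8, 3.5, 9.7]
opening: 0.0214
grip_force: 20.0
```

```bash
cat > look.py <<'E'
from h import *
crank(np.array([.506,.0605]),.3)
m=robot.camera_model('wrist'); w=robot.read_camera('wrist')
s,g=jaw(w,m)
print(" ".join(f"{a*1000:.0f}:{b:.0f}" for a,b in zip(s,g)))
E
python3 look.py
```

```text
radius 0.0407 ang -0.293 F [-2.8  3.5  9.7] z 0.0943 grip 20.0
[[-0.0068, -0.01], [-0.011, -0.0212], [-0.0117, -0.0331], [-0.0089, -0.0447], [-0.0027, -0.055]]
15:0 16:0 17:0 18:0 19:0 20:0 21:0 22:0 23:0 24:0 25:0 26:0 27:0 28:0 29:0 30:0 31:0 32:0 33:0 34:0 35:18 36:31 37:32 38:33 39:34 40:37 41:33 42:38 43:72 44:114 45:159 46:220 47:241 48:246 49:246 50:247 51:247 52:249 53:249 54:247 55:245 56:245 57:245 58:241 59:228 60:189 61:141 62:133 63:134 64:133 65:133 66:155 67:203 68:214 69:214 70:214 71:214 72:212 73:213 74:215 75:215 76:215 77:213 78:214 79:212 80:213 81:204 82:189 83:165 84:159
```

Emit:
arm_command:
  moves:
    - [[-0.0068,-0.01,0],[0,0,0],0.01]
    - [[-0.011,-0.0212,0],[0,0,0],0.01]
    - [[-0.0117,-0.0331,0],[0,0,0],0.01]
    - [[-0.0089,-0.0447,0],[0,0,0],0.01]
    - [[-0.0027,-0.055,0],[0,0,0],0.01]

```text
time: 15.1
tool_pos: [0.497, 0.0217, 0.0944]
tool_rot: [3.14, -0.002, 2.039]
contact_force: [5.6, 10.7, 4.9]
opening: 0.0213
grip_force: 20.0
```

```bash
python3 - <<'E'
from h import *
crank(np.array([.506,.0605]),.16)
E
```

```text
radius 0.0398 ang -1.799 F [ 5.6 10.7  4.9] z 0.0944 grip 20.0
[[0.0043, -0.0047], [0.0095, -0.0085], [0.0152, -0.0114], [0.0212, -0.0134], [0.0276, -0.0144]]
```

Emit:
arm_command:
  moves:
    - [[0.0043,-0.0045,0],[0,0,0],0.01]
    - [[0.0095,-0.008,0],[0,0,0],0.01]
    - [[0.0152,-0.0108,0],[0,0,0],0.01]
    - [[0.0212,-0.0126,0],[0,0,0],0.01]
    - [[0.0276,-0.0135,0],[0,0,0],0.01]

```text
time: 15.6
tool_pos: [0.4727, 0.0395, 0.0944]
tool_rot: [3.141, 0.0, 2.04]
contact_force: [4.0, -0.6, 6.0]
opening: 0.0212
grip_force: 20.0
```

```bash
python3 look.py
```

```text
radius 0.0393 ang -2.579 F [ 4.  -0.6  6. ] z 0.0944 grip 20.0
[[0.0119, -0.0], [0.0231, 0.0042], [0.0325, 0.0115], [0.0394, 0.0212], [0.0431, 0.0326]]
15:81 16:84 17:120 18:131 19:162 20:168 21:168 22:165 23:172 24:164 25:149 26:97 27:57 28:58 29:59 30:59 31:51 32:35 33:32 34:31 35:32 36:25 37:40 38:128 39:217 40:235 41:218 42:186 43:177 44:179 45:181 46:182 47:177 48:171 49:167 50:167 51:161 52:144 53:121 54:100 55:97 56:100 57:109 58:114 59:115 60:119 61:119 62:125 63:134 64:136 65:133 66:130 67:129 68:130 69:126 70:126 71:123 72:128 73:137 74:134 75:132 76:132 77:127 78:128 79:123 80:127 81:132 82:126 83:120 84:116
```

Emit:
arm_command:
  moves:
    - [[0.004,0,0],[0,0,0],0.01]
    - [[0.008,0.0005,0],[0,0,0],0.01]
    - [[0.012,0.0008,0],[0,0,0],0.01]
    - [[0.012,0.0008,0],[0,0,0],0.01]
    - [[0.012,0.0008,0],[0,0,0],0.01]

```text
time: 16.15
tool_pos: [0.4679, 0.0509, 0.0944]
tool_rot: [3.141, -0.0, 2.04]
contact_force: [1.9, 1.3, 7.5]
opening: 0.0214
grip_force: 20.0
```

```bash
python3 look.py; python3 - <<'E'
from h import *
import cv2
# colour profile to tell pad, bottle, jaw apart; and bottle axis from scene cap
m=robot.camera_model('wrist'); w=robot.read_camera('wrist')
for a in np.arange(.018,.046,.002):
    P=m["R"]@np.r_[SEAT-a*D-.003*N,.05]+m["t"]; u,v=(P[:2]/P[2]*m["fx"]+[m["cx"],m["cy"]]).round().astype(int); Q=m["R"]@np.r_[SEAT-a*D-.022*N,.05]+m["t"]; u2,v2=(Q[:2]/Q[2]*m["fx"]+[m["cx"],m["cy"]]).round().astype(int); Q=m["R"]@np.r_[SEAT-a*D+.022*N,.05]+m["t"]; u3,v3=(Q[:2]/Q[2]*m["fx"]+[m["cx"],m["cy"]]).round().astype(int); print(int(a*1000+.5),w[v,u],w[v2,u2],w[v3,u3],u,v)
E
```

```text
radius 0.0393 ang -2.894 F [1.9 1.3 7.5] z 0.0944 grip 20.0
[[0.0113, 0.0036], [0.0207, 0.0111], [0.0274, 0.0209], [0.0309, 0.0324], [0.0309, 0.0443]]
15:94 16:95 17:88 18:82 19:128 20:172 21:166 22:159 23:159 24:158 25:151 26:93 27:54 28:52 29:39 30:37 31:33 32:25 33:26 34:26 35:28 36:69 37:117 38:150 39:167 40:176 41:176 42:175 43:177 44:177 45:178 46:178 47:171 48:166 49:164 50:163 51:151 52:130 53:103 54:101 55:112 56:114 57:115 58:118 59:117 60:121 61:134 62:131 63:130 64:131 65:126 66:123 67:120 68:124 69:118 70:121 71:133 72:134 73:125 74:128 75:121 76:123 77:120 78:118 79:126 80:126 81:117 82:112 83:112 84:114
18 [119  68  18] [242 238 237] [205 182 118] 384 38
20 [187 165 106] [172 168 167] [202 180 116] 384 42
22 [180 157 102] [175 169 169] [198 175 113] 384 45
24 [177 157 104] [171 164 164] [104  88  71] 383 49
26 [54 51 49] [53 54 52] [48 51 51] 383 52
28 [55 57 58] [42 42 42] [50 50 48] 383 56
30 [34 34 33] [36 38 36] [54 54 56] 383 59
32 [24 27 28] [28 28 26] [27 31 30] 383 62
34 [16 20 18] [135 132 129] [131 127 127] 382 66
36 [ 97 100  97] [175 169 170] [127 124 121] 382 69
38 [161 156 156] [165 158 156] [218 208 205] 382 72
40 [181 173 173] [178 173 171] [249 246 246] 382 76
42 [177 175 171] [180 176 173] [249 246 246] 382 79
44 [183 175 176] [184 174 174] [250 247 247] 381 82
```

Pad front has stayed at 26 mm with the bottle label touching it, while the jaw has closed to 36.7 mm. The 17.4 mm free gap is now about 11 mm, so the pad is pushed in about 6 mm. Releasing and lifting away.

Emit:
arm_command:
  moves:
    - [[0,0,0],[0,0,0],0.03]
    - [[0,0,0],[0,0,0],0.045]
    - [[0,0,0],[0,0,0],0.06]
    - [[0,0,0],[0,0,0],0.065]
    - [[0,0,0],[0,0,0],0.065]

```text
time: 16.75
tool_pos: [0.4678, 0.0505, 0.0939]
tool_rot: [-3.141, -0.0, 2.04]
contact_force: [-0.4, 0.7, 0.2]
opening: 0.0567
grip_force: 0.0
```

Emit:
arm_command:
  moves:
    - [[0,0,-0.02],[0,0,0],0.065]
    - [[0,0,-0.05],[0,0,0],0.065]
    - [[0,0,-0.08],[0,0,0],0.065]
    - [[0,0,-0.11],[0,0,0],0.065]
    - [[0,0,-0.13],[0,0,0],0.065]

```text
time: 17.25
tool_pos: [0.4685, 0.0504, 0.2262]
tool_rot: [3.14, 0.001, 2.04]
contact_force: [-0.2, -0.2, -0.6]
opening: 0.065
grip_force: 0.0
```

Emit:
arm_command:
  moves:
    - [[0,0,0],[0,0,0],0.065]
    - [[0,0,0],[0,0,0],0.065]
    - [[0,0,0],[0,0,0],0.065]
    - [[0,0,0],[0,0,0],0.065]
    - [[0,0,0],[0,0,0],0.065]

```text
time: 17.75
tool_pos: [0.4677, 0.0505, 0.2233]
tool_rot: [-3.14, -0.001, 2.04]
contact_force: [-0.6, 0.7, -0.3]
opening: 0.0646
grip_force: 0.0
```

```bash
python3 - <<'E'
from h import *
m=robot.camera_model('wrist'); w=robot.read_camera('wrist')
s,g=jaw(w,m); print(" ".join(f"{a*1000:.0f}:{b:.0f}" for a,b in zip(s[:50],g)))
# bottle axis from cap (dark) in top view
im=robot.read_camera('top'); mt=robot.camera_model('top'); P=mt["R"]@np.r_[SEAT,.116]+mt["t"]; u,v=(P[:2]/P[2]*mt["fx"]+[mt["cx"],mt["cy"]]); print("cap expect",u,v)
h=cv2.cvtColor(im,cv2.COLOR_RGB2HSV); c=im[int(v)-12:int(v)+13,int(u)-12:int(u)+13].astype(int)
o=(c[...,0]-c[...,2]>40); ys,xs=np.nonzero(o); print("orange",o.sum(),(xs.mean()+int(u)-12,ys.mean()+int(v)-12) if o.any() else None)
go([.48,.05,.22])
E
```

```text
15:92 16:92 17:88 18:75 19:64 20:57 21:83 22:98 23:99 24:100 25:89 26:56 27:34 28:31 29:32 30:29 31:25 32:21 33:30 34:57 35:85 36:101 37:115 38:132 39:144 40:150 41:150 42:149 43:149 44:150 45:151 46:149 47:145 48:140 49:139 50:137 51:127 52:110 53:91 54:92 55:96 56:100 57:100 58:107 59:112 60:111 61:113 62:114 63:112 64:113
cap expect 227.63279322523806 234.92416058868147
orange 25 (np.float64(235.28), np.float64(239.52))
t 17.85 at [0.468  0.0505 0.2237] [-3.141e+00 -1.000e-03  2.040e+00] open 0.0652 grip 0.0 F [0.13 0.51 0.17]
shift [-0.0058  0.0105  0.0037] turn [0. 0. 0.]
```

```bash
python3 -c "
from cell import robot
print(robot.hand_in())"
```

```text
the job is handed in; nothing more can be done
None
```

I stood the bottle in the clamp, wound the crank by its sleeve and let go; the camera shows the pad pressing on the bottle, pushed back about 6 mm, and I handed the job in at about 18 s without seeing the judge's result.

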